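# Find and seat the rocking inspection cover

## Robot

A 6-joint arm with a two-finger parallel gripper is mounted at the origin on the work surface; the furniture and walls round the work are solid. World frame = base frame: x ahead of the robot, y to its left, z up, the work surface at z = 0. Lengths are in m, angles in rad, forces in N, time in s.
With the tool pointing down it reaches from about 0.35 to 0.975 m from the base axis. Payload 4.9 kg.
Tool frame: the origin (TCP) lies at the very end of the fingers, on their centre line; the grasp point (between the pads) lies 19 mm behind it; z points along the fingers, y is the line along which they close (so a half turn about z gives the same grasp; the last joint's range is limited). The gripper opens to 85 mm and grips with 20 to 120 N. Pads are 22 mm wide; open, the fingers measure 114 mm over their backs; the gripper's body (76 mm by 85 mm) begins 54 mm behind the grasp point. The pads swing forward as they close: fully open they stand 13 mm farther back than shut.
Start: joints at [1.202, 0.053, 1.613, -0, 1.476, -0.119], TCP at [0.154, 0.606, 0.231] pointing down, gripper open.
Joint ranges: [-3.01, 3.01], [-1.01, 2.22], [0.06, 2.58], [-1.02, 4.17], [0.09, 2.62], [-3.14, 3.14]. Speed limits (rad/s): [2.57, 2.57, 3.14, 3.14, 3.14, 3.14].

## Interface

Orientations are given as a rotation vector (axis times angle).
In Python, from station import ctrl, imaging gives the robot as it stands.
- The arm moves only by the tool play_rows, never from a script. Its argument "series" is a list of rows, each a list of 3 entries, a list of its own where there are three numbers: the opening, from 0 (shut) to 1 (fully open), then the shift along the tool's x, y, z each as a share of 0.05 m, from -1 to 1, then the turn, a rotation vector about the tool's x, y, z each as a share of 8 degrees, from -1 to 1. In form: [[grip, [dx, dy, dz], [ax, ay, az]], ...]. A call has 1 to 8 rows; each row shifts and turns the commanded pose from where the row before left it, along the tool's axes as they then stand; what a row does not reach is not made up. A row lasts 1/8 s, in which the tool goes at most 62.5 mm and 10.7 degrees, less where a joint would pass 70% of its speed; a pose out of reach is approached as far as the arm can. A call with a number of a shift or a turn outside -1 to 1 is refused whole. A call with a gripper value outside its range is refused whole. The fingers move at their own pace and stop on an object; "force" is the grip in N (left out, the last holds). Time passes only in rows, so rows that do not move let the fingers close. It gives the time, the measured TCP pose, the force, the opening and the grip force at its end, in the units of the state.
- ctrl.get_obs(): the state, without advancing time (a new reading comes with each control period).
- imaging.get_image(name): name is "scene" or "top" or "wrist"; returns a dict with "color" (480x640x3 uint8, blue, green, red), "fx", "fy", "cx", "cy" (pixels), "D" ([k1, k2, p1, p2, k3] as OpenCV has them; the pictures are not rectified), "extrinsics" (4x4, takes a point from world to camera coordinates); the wrist camera has in their place "hand_eye" (4x4, takes a point from camera to tool coordinates, whose origin is the TCP and whose axes are the flange's). Camera axes: x right, y down, z forward; pixel columns grow to the right and rows downward; lengths in m; the calibration is good to about 2 mm. A picture is of the moment at which its call begins: read the wrist's pose just before it. There is no depth.
- ctrl.finish_job(): hands the job in; it is judged then, once.
The state is a dict: "t": time; "q": joint angles; "dq": joint speeds; "effort": joint torques, N m; "tool_pos": TCP position; "tool_rot": TCP orientation; "contact_force": force on the tool from outside, world axes, zero at the start; "wrist_torque": the same for the moment, N m; "opening": finger opening in m; "grip_force": force on a finger pad.
Only numpy, scipy, OpenCV 4.12 (cv2) and the standard library are available. Lean on these libraries where they do the work, as an engineer would, in place of code of your own. Each camera call takes 0.05 s, during which the arm holds its last target. There are 200 camera calls.

## Task

One of the four identical oblong covers on the service box is not fully home. With the closed fingertips press lightly on the end of one cover after another until you find the one that rocks, then press that one down in its middle until it sits fully home and let go. Do not grip or pull any cover, do not press hard on the sound ones, and leave the things lying around where they are.

Things in the scene. Friction and masses are not known exactly. Their poses are not given: they have to be found in the camera images.
- service_box: the low grey housing of the air table, fixed, 190 (its x) x 330 (its y) x 45 mm high; origin at the centre of its underside, z up, x pointing away from the robot. Four identical oblong grey plastic covers, each 96 mm (along box x) x 54 mm (along box y) with a flat top, stand in a row along its y on the aluminium deck, 78 mm from centre to centre.
- spot_1 (a point): point over the middle of the first (leftmost, +y) cover, 8 mm above the deck, axes as the box. The cover's flat top lies between 6 and 11 mm above the deck: heights differ from socket to socket, so height does not tell which is loose. The cover reaches 48 mm to either side along box x and 27 mm along box y. Any of the four covers may be the loose one; its place changes from start to start.
- spot_2 (a point): point over the middle of the second cover, 8 mm above the deck, axes as the box. The cover's flat top lies between 6 and 11 mm above the deck: heights differ from socket to socket, so height does not tell which is loose. The cover reaches 48 mm to either side along box x and 27 mm along box y.
- spot_3 (a point): point over the middle of the third cover, 8 mm above the deck, axes as the box. The cover's flat top lies between 6 and 11 mm above the deck: heights differ from socket to socket, so height does not tell which is loose. The cover reaches 48 mm to either side along box x and 27 mm along box y.
- spot_4 (a point): point over the middle of the fourth (rightmost, -y) cover, 8 mm above the deck, axes as the box. The cover's flat top lies between 6 and 11 mm above the deck: heights differ from socket to socket, so height does not tell which is loose. The cover reaches 48 mm to either side along box x and 27 mm along box y.
- loose_tilt (a joint): rocking angle (rad) of the loose cover, wherever it is (the value does not say where): it rocks about the box's y axis through its middle. 0 is level; about +0.11 when its far end (+x) is pressed down, -0.11 when its near end is. A force of 2 to 3 N some 35 mm from its middle rocks it fully, and it springs back level when released. Once home it no longer rocks.
- loose_drop (a joint): how far (m) the loose cover has been pushed down its centre stud: 0 to 0.0005 as found, 0.004 fully home, negative if pulled up. The stud holds by friction: pushing it down takes about 11 N in the middle of the cover (pressing near an end only rocks it) and it stays where it is left.
- gasket_p (a joint): how far (m) one of the three sound covers (the value does not say which place) is squashed down on its stiff rubber gasket: 0 untouched, 10 N per mm, springs back; a sound cover does not rock.
- gasket_q (a joint): how far (m) one of the three sound covers (the value does not say which place) is squashed down on its stiff rubber gasket: 0 untouched, 10 N per mm, springs back; a sound cover does not rock.
- gasket_r (a joint): how far (m) one of the three sound covers (the value does not say which place) is squashed down on its stiff rubber gasket: 0 untouched, 10 N per mm, springs back; a sound cover does not rock.
- marker_black: a black felt marker, 16 x 128 x 18 mm, lying on the back of the box's deck, loose; origin at the centre of its underside
- hex_key: a bent steel hex key, 40 x 105 x 9 mm, lying on the table behind the box, loose; origin at the centre of its underside
- sanding_block: a cork sanding block, 62 x 111 x 32 mm, on the table to the left of the box, loose; origin at the centre of its underside
- offcut_6: a wood offcut, 50 x 75 x 30 mm, on the table to the right of the box, loose; origin at the centre of its underside
- screwdriver: an orange-handled screwdriver, 30 x 215 x 30 mm, on the table in front of the box, loose; origin at the centre of its underside

How it is judged:
By the outcome, as a careful person would: the job done as asked, in the order asked, and still so for the second after the job is handed in, with the robot touching nothing.
It also fails if it takes over 51 s, if anything falls off the work surface, if the arm or the gripper's body presses on something with over 40 N, if the wrist force passes 120 N, or if a joint passes its speed limit or range.

## Working session

There is one attempt and no reset: what is moved stays moved. The work goes in short steps, Python scripts to look and compute and a tool call to move; the robot and the scene stay as the last step left them, time stands still between calls to the robot, and variables do not carry over. Pictures are saved under pics/ and viewed, at most 10 in all, crops included, and the job is handed in when it is done.

Besides the shell and the picture viewer there is one more tool, called after "Call:" as name([rows], argument=value, ...), one row to a line, values as JSON. play_rows: Moves the arm, as the interface text tells. Shift numbers are shares of 0.05 m and turn numbers shares of 8 degrees, none past 1 either way. Its arguments: {"type":"object","properties":{"series":{"type":"array"},"force":{"type":"number"}},"required":["series"]}

```bash
mkdir -p pics; python3 - <<'E'
from station import ctrl, imaging
import cv2,json,pickle
o=ctrl.get_obs(); print(o)
for n in("top","scene"):
    d=imaging.get_image(n); cv2.imwrite(f"pics/{n}1.png",d["color"]); pickle.dump(d,open(n+".pkl","wb"))
    print(n,d["fx"],d["fy"],d["cx"],d["cy"],d["D"],d["extrinsics"])
E
```

```text
{'t': 0.0, 'q': array([ 1.20195575e+00,  5.33610258e-02,  1.61427311e+00,  1.36434851e-05,
        1.47598657e+00, -1.19020055e-01]), 'dq': array([-0.00023565,  0.00043949, -0.00058137,  0.0012477 , -0.00245334,
        0.001003  ]), 'effort': array([-2.35496473e-04, -3.93695605e+01, -3.70167160e+01, -2.11681827e-04,
        6.94980263e-03, -9.62461087e-06]), 'tool_pos': array([0.15430537, 0.60502301, 0.23007291]), 'tool_rot': array([-3.91336689e-01, -3.11661521e+00,  3.08569575e-03]), 'contact_force': array([0.25602267, 0.03572296, 0.2254349 ]), 'wrist_torque': array([0.05649317, 0.03979543, 0.00148866]), 'grip_force': 0.0, 'opening': 0.08548118849669764}
top 539.3186466697822 539.3186466697822 308.9686084824877 238.94418956947396 [-0.1411484  0.         0.         0.         0.       ] [[ 5.02450334e-03 -9.99986659e-01  1.19804594e-03  5.99912106e-02]
 [-9.88064192e-01 -5.14904763e-03 -1.53956616e-01  5.29278331e-01]
 [ 1.53960731e-01 -4.10190758e-04 -9.88076882e-01  9.80409905e-01]
 [ 0.00000000e+00  0.00000000e+00  0.00000000e+00  1.00000000e+00]]
scene 530.087632123767 530.087632123767 326.3575299631795 230.66788299654337 [-0.05077961  0.          0.          0.          0.        ] [[ 0.78476442 -0.61946135  0.02030856 -0.39871106]
 [-0.31959158 -0.4325144  -0.84308512  0.23950779]
 [ 0.53104239  0.65513276 -0.53739654  0.99492823]
 [ 0.          0.          0.          1.        ]]
```

View pics/top1.png

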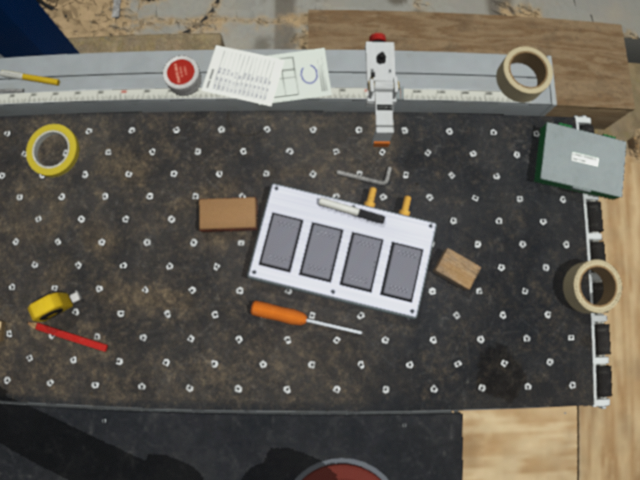

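View pics/scene1.png

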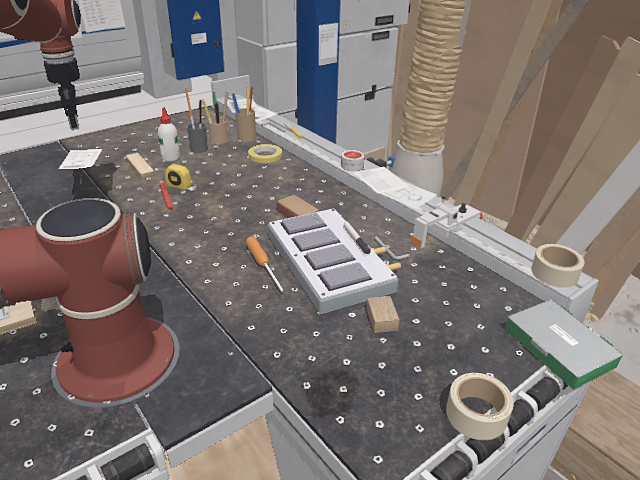

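Top view: the box spans about (250–437, 183–318), with covers near (280,242), (321,251), (362,261) and (403,271). The marker is on the deck's back edge at (350,210).

```bash
python3 - <<'E'
import cv2
i=cv2.imread("pics/top1.png")[175:325,240:440]
cv2.imwrite("pics/crop.png",cv2.resize(i,(800,600),interpolation=cv2.INTER_CUBIC))
E
```

```text
(no output)
```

View pics/crop.png

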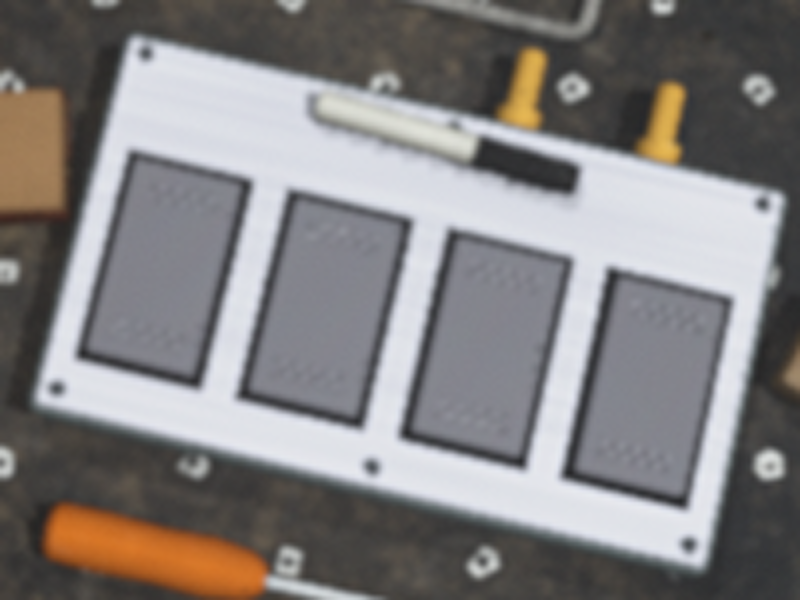

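The crop shows cover centres near crop pixels (166,268), (326,308), (487,348) and (648,387). Deck corners are at about (132,36), (785,196), (706,571) and (35,405).

```bash
cat > h.py <<'E'
import numpy as np,cv2,pickle
from scipy.spatial.transform import Rotation as R
d=pickle.load(open("top.pkl","rb"))
K=np.array([[d["fx"],0,d["cx"]],[0,d["fy"],d["cy"]],[0,0,1]]);E=np.array(d["extrinsics"])
def pt(u,v,z):
    n=cv2.undistortPoints(np.array([[[u,v]]],float),K,np.array(d["D"]))[0,0]
    r=E[:3,:3].T@np.array([*n,1]);c=-E[:3,:3].T@E[:3,3]
    return c+r*(z-c[2])/r[2]
def crop(x,y,z): return pt(240+(x+.5)/4-.5,175+(y+.5)/4-.5,z)
E
python3 - <<'E'
from h import *
D=[crop(*p,.045) for p in((132,36),(785,196),(706,571),(35,405))]
print("deck",np.round(D,4),[round(np.linalg.norm(D[i]-D[i-1]),4) for i in range(4)])
C=[(132,152),(250,181),(201,385),(80,356)],[(290,191),(411,219),(362,426),(240,397)],[(450,230),(571,259),(523,466),(403,436)],[(609,268),(731,298),(687,505),(566,475)]
P=[]
for c in C:
    q=np.array([crop(*p,.053) for p in c]);P.append(q.mean(0));print(P[-1].round(4),[round(np.linalg.norm(q[i]-q[i-1]),4) for i in range(4)])
P=np.array(P);v=P[0]-P[3];print(np.linalg.norm(v)/3,"yaw deg",np.degrees(np.arctan2(-v[0],v[1])), np.mean(D,0))
from station import ctrl
o=ctrl.get_obs();print(R.from_rotvec(o["tool_rot"]).as_matrix().round(3))
E
```

```text
deck [[ 0.6355  0.1331  0.045 ]
 [ 0.5592 -0.1796  0.045 ]
 [ 0.3817 -0.1374  0.045 ]
 [ 0.4578  0.1757  0.045 ]] [np.float64(0.1827), np.float64(0.3218), np.float64(0.1825), np.float64(0.3222)]
[0.5219 0.1149 0.053 ] [np.float64(0.0995), np.float64(0.0574), np.float64(0.0989), np.float64(0.058)]
[0.5035 0.04   0.053 ] [np.float64(0.0998), np.float64(0.0583), np.float64(0.1), np.float64(0.0581)]
[ 0.4853 -0.0351  0.053 ] [np.float64(0.0993), np.float64(0.0584), np.float64(0.0998), np.float64(0.0572)]
[ 0.4674 -0.1105  0.053 ] [np.float64(0.0993), np.float64(0.0592), np.float64(0.0995), np.float64(0.0579)]
0.0772826411960658 yaw deg -13.586860077906167 [ 0.50855874 -0.00207375  0.045     ]
[[-0.969  0.247 -0.001]
 [ 0.247  0.969 -0.002]
 [ 0.    -0.002 -1.   ]]
```

Call:
play_rows([
  [0,[-0.8,-0.7,0],[0,0,0]],
  [0,[-0.8,-0.7,0],[0,0,0]],
  [0,[-0.8,-0.7,0],[0,0,0]],
  [0,[-0.8,-0.7,0],[0,0,0]],
  [0,[-0.8,-0.7,0],[0,0,0]],
  [0,[-0.8,-0.7,0],[0,0,0]],
  [0,[-0.8,-0.7,0.2],[0,0,0]],
  [0,[-0.8,-0.7,0.5],[0,0,0]],
], force=30)

```text
t: 1.1
tool_pos: [0.3968, 0.254, 0.1972]
tool_rot: [0.391, 3.114, 0.003]
contact_force: [1.3, 0.2, -0.4]
opening: -0.0002
grip_force: 0.0
```

Call:
play_rows([
  [0,[-0.8,-0.7,0.5],[0,0,0]],
  [0,[-0.8,-0.7,0.5],[0,0,0]],
  [0,[-0.8,-0.7,0.5],[0,0,0]],
  [0,[0,0,0],[0,0,0]],
  [0,[0,0,0],[0,0,0]],
])

```text
t: 1.72
tool_pos: [0.4854, 0.1239, 0.1211]
tool_rot: [-0.392, -3.116, -0.0]
contact_force: [-0.4, -0.2, -0.3]
opening: 0.0002
grip_force: 0.0
```

```bash
python3 - <<'E'
from station import ctrl, imaging
from h import *
o=ctrl.get_obs();d=imaging.get_image("wrist");im=d["color"].copy()
H=np.array(d["hand_eye"]);T=np.eye(4);T[:3,:3]=R.from_rotvec(o["tool_rot"]).as_matrix();T[:3,3]=o["tool_pos"]
M=np.linalg.inv(T@H);K=np.array([[d["fx"],0,d["cx"]],[0,d["fy"],d["cy"]],[0,0,1]])
bx=np.array([.972,-.235,0]);by=np.array([.235,.972,0])
for c in([.5219,.1149,.053],[.5035,.04,.053],[.4853,-.0351,.053]):
    p=np.array([c]+[np.array(c)+a*.048*bx+b*.027*by for a,b in((1,1),(1,-1),(-1,-1),(-1,1))]+[np.array(c)-.035*bx])
    q=cv2.projectPoints(p,cv2.Rodrigues(M[:3,:3])[0],M[:3,3],K,np.array(d["D"]))[0][:,0]
    for u in q: cv2.circle(im,tuple(int(x) for x in np.clip(u,-999,1999)),3,(0,0,255),-1)
cv2.imwrite("pics/w1.png",im);print(o["contact_force"])
E
```

```text
[-0.37929093 -0.22929992 -0.3036302 ]
```

View pics/w1.png

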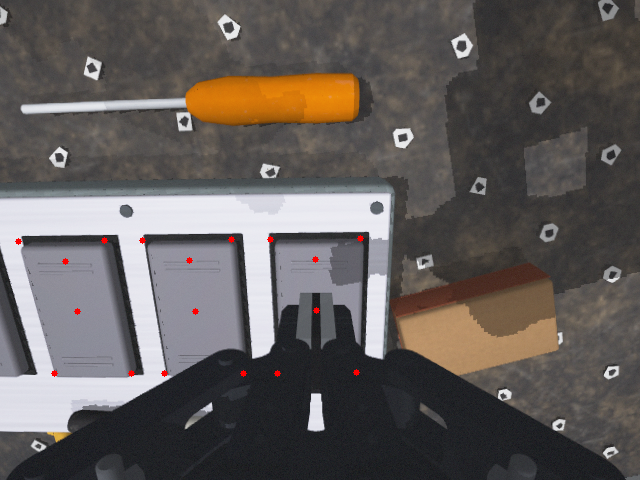

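The projected points land on the cover corners within about 2 mm, e.g. cover 1's near edge at y≈239, with the fingertips over its near end. Positions confirmed, so I go down.

Call:
play_rows([
  [0,[-0.05,0,0.5],[0,0,0]],
  [0,[0,0,0.5],[0,0,0]],
  [0,[0,0,0.18],[0,0,0]],
  [0,[0,0,0],[0,0,0]],
  [0,[0,0,0],[0,0,0]],
])

```text
t: 2.4
tool_pos: [0.4889, 0.1236, 0.0637]
tool_rot: [0.39, 3.115, 0.001]
contact_force: [-0.9, -0.0, 0.1]
opening: 0.0001
grip_force: 0.0
```

Call:
play_rows([
  [0,[0,0,0.06],[0,0,0]],
  [0,[0,0,0],[0,0,0]],
  [0,[0,0,0],[0,0,0]],
])

```text
t: 2.78
tool_pos: [0.4882, 0.1231, 0.0595]
tool_rot: [0.392, 3.117, 0.0]
contact_force: [0.7, -0.8, 0.2]
opening: -0.0002
grip_force: 0.0
```

Call:
play_rows([
  [0,[0,0,0.02],[0,0,0]],
  [0,[0,0,0],[0,0,0]],
])

```text
t: 3.02
tool_pos: [0.488, 0.1231, 0.0582]
tool_rot: [-0.391, -3.117, 0.0]
contact_force: [-1.0, 0.3, -0.1]
opening: 0.0001
grip_force: 0.0
```

Call:
play_rows([
  [0,[0,0,0.02],[0,0,0]],
  [0,[0,0,0],[0,0,0]],
])

```text
t: 3.28
tool_pos: [0.488, 0.1231, 0.0572]
tool_rot: [-0.391, -3.117, 0.0]
contact_force: [-0.8, -0.8, 0.3]
opening: -0.0001
grip_force: 0.0
```

Call:
play_rows([
  [0,[0,0,0.02],[0,0,0]],
  [0,[0,0,0],[0,0,0]],
])

```text
t: 3.52
tool_pos: [0.488, 0.1231, 0.0562]
tool_rot: [-0.391, -3.117, 0.0]
contact_force: [0.3, 0.8, -0.5]
opening: 0.0003
grip_force: 0.0
```

Call:
play_rows([
  [0,[0,0,0.016],[0,0,0]],
  [0,[0,0,0],[0,0,0]],
])

```text
t: 3.78
tool_pos: [0.488, 0.1232, 0.0554]
tool_rot: [-0.391, -3.117, 0.0]
contact_force: [0.2, -1.0, -0.2]
opening: -0.0002
grip_force: 0.0
```

Call:
play_rows([
  [0,[0,0,0.016],[0,0,0]],
  [0,[0,0,0],[0,0,0]],
])

```text
t: 4.03
tool_pos: [0.4882, 0.1232, 0.0549]
tool_rot: [0.391, 3.117, -0.0]
contact_force: [-0.6, 0.4, 0.8]
opening: 0.0003
grip_force: 0.6
```

Call:
play_rows([
  [0,[0,0,0.012],[0,0,0]],
  [0,[0,0,0],[0,0,0]],
])

```text
t: 4.28
tool_pos: [0.4882, 0.1232, 0.0546]
tool_rot: [0.391, 3.117, -0.0]
contact_force: [-1.4, -0.3, 4.6]
opening: -0.0001
grip_force: 2.2
```

Cover 1 took 4.6 N within 0.5 mm, so it is sound. Next is cover 2.

Call:
play_rows([
  [0,[0,0,-0.2],[0,0,0]],
  [0,[0,-0.5,0],[0,0,0]],
  [0,[0,-0.54,0],[0,0,0]],
  [0,[-0.01,-0.5,0],[0,0,0]],
  [0,[0,0,0.06],[0,0,0]],
  [0,[0,0,0.08],[0,0,0]],
  [0,[0,0,0],[0,0,0]],
])

```text
t: 5.15
tool_pos: [0.4693, 0.049, 0.0566]
tool_rot: [-0.39, -3.116, -0.0]
contact_force: [-0.1, -0.1, 0.3]
opening: 0.0004
grip_force: 0.0
```

Call:
play_rows([
  [0,[0,0,0.016],[0,0,0]],
  [0,[0,0,0],[0,0,0]],
])

```text
t: 5.4
tool_pos: [0.4696, 0.0487, 0.0563]
tool_rot: [-0.39, -3.117, -0.0]
contact_force: [-0.6, 0.1, 0.9]
opening: -0.0001
grip_force: 0.0
```

Call:
play_rows([
  [0,[0,0,0.012],[0,0,0]],
  [0,[0,0,0],[0,0,0]],
])

```text
t: 5.65
tool_pos: [0.4696, 0.0484, 0.0557]
tool_rot: [0.391, 3.117, 0.0]
contact_force: [-0.3, 1.2, -0.6]
opening: -0.0002
grip_force: 0.0
```

Call:
play_rows([
  [0,[0,0,0.012],[0,0,0]],
  [0,[0,0,0],[0,0,0]],
])

```text
t: 5.9
tool_pos: [0.4695, 0.0484, 0.0551]
tool_rot: [-0.391, -3.117, 0.0]
contact_force: [0.3, 0.1, 0.1]
opening: -0.0005
grip_force: 0.0
```

Call:
play_rows([
  [0,[0,0,0.014],[0,0,0]],
  [0,[0,0,0],[0,0,0]],
])

```text
t: 6.15
tool_pos: [0.4695, 0.0484, 0.0543]
tool_rot: [-0.391, -3.117, 0.0]
contact_force: [-0.1, -0.5, 0.0]
opening: 0.0
grip_force: 0.0
```

Call:
play_rows([
  [0,[0,0,0.016],[0,0,0]],
  [0,[0,0,0],[0,0,0]],
])

```text
t: 6.4
tool_pos: [0.4696, 0.0484, 0.0538]
tool_rot: [0.391, 3.117, -0.0]
contact_force: [-0.2, -0.7, 0.5]
opening: -0.0001
grip_force: 0.4
```

Call:
play_rows([
  [0,[0,0,0.012],[0,0,0]],
  [0,[0,0,0],[0,0,0]],
])

```text
t: 6.65
tool_pos: [0.4696, 0.0484, 0.0534]
tool_rot: [-0.391, -3.117, 0.0]
contact_force: [-0.9, 0.0, 4.2]
opening: -0.0001
grip_force: 2.0
```

Cover 2 behaves the same: 4.2 N within 0.4 mm, so it is sound. Next is cover 3.

Call:
play_rows([
  [0,[0,0,-0.2],[0,0,0]],
  [0,[0,-0.5,0],[0,0,0]],
  [0,[0,-0.54,0],[0,0,0]],
  [0,[-0.01,-0.5,0],[0,0,0]],
  [0,[0,0,0.06],[0,0,0]],
  [0,[0,0,0.07],[0,0,0]],
  [0,[0,0,0],[0,0,0]],
])

```text
t: 7.52
tool_pos: [0.4507, -0.0256, 0.056]
tool_rot: [-0.39, -3.116, -0.0]
contact_force: [0.3, 0.0, 0.2]
opening: 0.0003
grip_force: 0.0
```

Call:
play_rows([
  [0,[0,0,0.012],[0,0,0]],
  [0,[0,0,0],[0,0,0]],
])

```text
t: 7.78
tool_pos: [0.451, -0.026, 0.0559]
tool_rot: [-0.39, -3.117, -0.0]
contact_force: [-0.9, 0.2, -1.1]
opening: 0.0001
grip_force: 0.0
```

Call:
play_rows([
  [0,[0,0,0.014],[0,0,0]],
  [0,[0,0,0],[0,0,0]],
])

```text
t: 8.02
tool_pos: [0.451, -0.0263, 0.0552]
tool_rot: [-0.391, -3.117, -0.0]
contact_force: [0.2, 0.4, -0.6]
opening: -0.0003
grip_force: 0.0
```

Call:
play_rows([
  [0,[0,0,0.014],[0,0,0]],
  [0,[0,0,0],[0,0,0]],
])

```text
t: 8.28
tool_pos: [0.451, -0.0263, 0.0545]
tool_rot: [-0.392, -3.117, -0.0]
contact_force: [0.3, -0.3, 0.7]
opening: 0.0003
grip_force: 0.2
```

Call:
play_rows([
  [0,[0,0,0.012],[0,0,0]],
  [0,[0,0,0],[0,0,0]],
])

```text
t: 8.52
tool_pos: [0.4509, -0.0263, 0.0539]
tool_rot: [-0.391, -3.117, -0.0]
contact_force: [-0.8, 0.5, 0.8]
opening: 0.0
grip_force: 0.4
```

Call:
play_rows([
  [0,[0,0,0.014],[0,0,0]],
  [0,[0,0,0],[0,0,0]],
])

```text
t: 8.78
tool_pos: [0.4509, -0.0263, 0.0531]
tool_rot: [-0.391, -3.117, -0.0]
contact_force: [-1.2, -0.4, -0.2]
opening: 0.0001
grip_force: 0.7
```

Call:
play_rows([
  [0,[0,0,0.014],[0,0,0]],
  [0,[0,0,0],[0,0,0]],
])

```text
t: 9.02
tool_pos: [0.4509, -0.0263, 0.0525]
tool_rot: [-0.391, -3.117, -0.0]
contact_force: [-0.5, 0.1, 2.6]
opening: -0.0002
grip_force: 0.9
```

Call:
play_rows([
  [0,[0,0,0.014],[0,0,0]],
  [0,[0,0,0],[0,0,0]],
])

```text
t: 9.28
tool_pos: [0.4509, -0.0263, 0.0519]
tool_rot: [-0.391, -3.117, -0.0]
contact_force: [-1.9, 0.1, 3.3]
opening: -0.0001
grip_force: 1.5
```

Call:
play_rows([
  [0,[0,0,0.014],[0,0,0]],
  [0,[0,0,0],[0,0,0]],
])

```text
t: 9.52
tool_pos: [0.4509, -0.0263, 0.0517]
tool_rot: [-0.391, -3.116, -0.0]
contact_force: [-5.8, 0.7, 6.5]
opening: 0.0003
grip_force: 3.7
```

Cover 3 yielded about 3 mm at under 3 N before stiffening, so it rocks. Now to its middle, to press it down.

Call:
play_rows([
  [0,[0,0,-0.2],[0,0,0]],
  [0,[-0.35,0,0],[0,0,0]],
  [0,[-0.36,0,0],[0,0,0]],
  [0,[0,0,0.06],[0,0,0]],
  [0,[0,0,0.03],[0,0,0]],
  [0,[0,0,0],[0,0,0]],
])

```text
t: 10.28
tool_pos: [0.4845, -0.0348, 0.0561]
tool_rot: [-0.391, -3.116, -0.0]
contact_force: [0.2, -0.1, 0.3]
opening: -0.0001
grip_force: 0.0
```

Call:
play_rows([
  [0,[0,0,0.02],[0,0,0]],
  [0,[0,0,0.02],[0,0,0]],
  [0,[0,0,0],[0,0,0]],
])

```text
t: 10.65
tool_pos: [0.4852, -0.035, 0.0552]
tool_rot: [-0.391, -3.116, -0.0]
contact_force: [-2.8, 0.9, 4.2]
opening: 0.0002
grip_force: 2.5
```

Call:
play_rows([
  [0,[0,0,0.02],[0,0,0]],
  [0,[0,0,0.02],[0,0,0]],
  [0,[0,0,0],[0,0,0]],
])

```text
t: 11.02
tool_pos: [0.4853, -0.035, 0.0539]
tool_rot: [-0.391, -3.116, 0.0]
contact_force: [-5.2, 1.7, 9.3]
opening: -0.0002
grip_force: 4.6
```

Call:
play_rows([
  [0,[0,0,0.02],[0,0,0]],
  [0,[0,0,0],[0,0,0]],
])

```text
t: 11.28
tool_pos: [0.4853, -0.035, 0.0529]
tool_rot: [-0.391, -3.116, -0.0]
contact_force: [-6.1, 1.0, 9.5]
opening: 0.0001
grip_force: 4.7
```

It is sliding down at about 10 N.

Call:
play_rows([
  [0,[0,0,0.02],[0,0,0]],
  [0,[0,0,0],[0,0,0]],
])

```text
t: 11.52
tool_pos: [0.4853, -0.035, 0.052]
tool_rot: [-0.391, -3.116, -0.0]
contact_force: [-5.1, 1.4, 9.7]
opening: -0.0004
grip_force: 4.7
```

Call:
play_rows([
  [0,[0,0,0.02],[0,0,0]],
  [0,[0,0,0],[0,0,0]],
])

```text
t: 11.78
tool_pos: [0.4852, -0.035, 0.0515]
tool_rot: [-0.391, -3.115, -0.0]
contact_force: [-7.3, 1.8, 13.4]
opening: -0.0002
grip_force: 6.8
```

Call:
play_rows([
  [0,[0,0,0.02],[0,0,0]],
  [0,[0,0,0],[0,0,0]],
])

```text
t: 12.02
tool_pos: [0.4853, -0.035, 0.0515]
tool_rot: [-0.391, -3.115, 0.0]
contact_force: [-11.2, 1.8, 20.9]
opening: 0.0
grip_force: 9.9
```

Call:
play_rows([
  [0,[0,0,0.012],[0,0,0]],
  [0,[0,0,0],[0,0,0]],
])

```text
t: 12.28
tool_pos: [0.4853, -0.035, 0.0515]
tool_rot: [-0.39, -3.114, 0.0]
contact_force: [-13.1, 2.9, 24.0]
opening: -0.0003
grip_force: 11.8
```

It hit a hard stop: no motion from 13 to 24 N, after about 4 mm of travel. I let go and retreat.

Call:
play_rows([
  [0,[0,0,-0.1],[0,0,0]],
  [0,[0,0,-0.4],[0,0,0]],
  [0,[0,0,-0.8],[0,0,0]],
  [0,[0,0,-0.8],[0,0,0]],
  [0,[0,0,0],[0,0,0]],
  [0,[0,0,0],[0,0,0]],
])

```text
t: 13.02
tool_pos: [0.4849, -0.035, 0.1522]
tool_rot: [-0.391, -3.116, -0.0]
contact_force: [0.6, -0.1, -0.1]
opening: -0.0
grip_force: 0.0
```

```bash
python3 - <<'E'
from station import ctrl, imaging
import cv2
o=ctrl.get_obs();print(o["tool_pos"],o["contact_force"])
cv2.imwrite("pics/w2.png",imaging.get_image("wrist")["color"])
E
```

```text
[ 0.48490103 -0.03498619  0.15218054] [ 0.59533261 -0.11018877 -0.08739433]
```

View pics/w2.png

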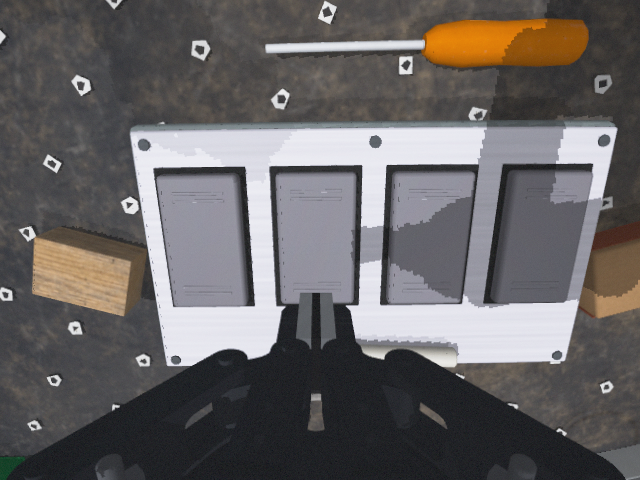

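The third cover, at (316,235), sits level in its recess. The screwdriver, offcut, block and marker have not visibly moved, and the fingers are clear.

```bash
python3 -c "
from station import ctrl
print(ctrl.finish_job())"
```

```text
the job is handed in; nothing more can be done
None
```

The third cover from the left was the loose one: I pressed it down about 4 mm to a hard stop, let go, and handed the job in; covers 1 and 2 tested sound with under 5 N, and cover 4 was not touched.

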